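# Set the stop jig without backlash

## Robot

A 6-joint arm with a two-finger parallel gripper is mounted at the origin on a cart in front of the work surface, level with it; the furniture and walls round the work are solid. World frame = base frame: x ahead of the robot, y to its left, z up, the work surface at z = 0. Lengths are in mm, angles in rad, forces in N, time in s.
With the tool pointing down it reaches from about 300 to 850 mm from the base axis. Payload 5.4 kg.
Tool frame: the origin (TCP) lies on the centre line of the jaws, within the pads' length; the fingertips stand 11 mm ahead of it and the grasp point (between the pads) lies 8 mm behind it; x points along the fingers, y is the direction in which the jaws open and shut, and the axes are right-handed (so a half turn about x gives the same grasp; the last joint's range is limited). The gripper opens to 85 mm and grips with 20 to 120 N. Pads are 22 mm wide; open, the fingers measure 114 mm over their backs; the gripper's body (76 mm by 85 mm) begins 54 mm behind the grasp point. The pads swing forward as they close: fully open they stand 13 mm farther back than shut.
Start: joints at [1.02, 0.158, 1.597, -0, 1.386, -0.21], TCP at [192.198, 541.91, 204.099] pointing down, gripper open.
Joint ranges: [-2.91, 2.91], [-0.94, 2.29], [0.18, 2.7], [-1.29, 4.43], [0.17, 2.64], [-3, 3]. Speed limits (rad/s): [2.57, 2.57, 3.14, 3.14, 3.14, 3.14].

## Interface

Orientations are given as [roll, pitch, yaw] about the fixed x, y, z axes, in that order (R = Rz(yaw) Ry(pitch) Rx(roll)).
In Python, from station import readout, vision, job gives the robot as it stands.
- The arm moves only by the tool arm_command, never from a script. Its arguments are lists of equal length, an entry for each row: "jaw": the opening in per cent of the stroke, from 0 (shut) to 100 (fully open); "translation": the shift along the world's x, y, z in units of 0.4 m (1.0 is 0.4 m), a list of three; "twist": the turn, a rotation vector about the world's x, y, z in units of 8 degrees (1.0 is 8 degrees), a list of three. In form: {"jaw": [jaw, ...], "translation": [[dx, dy, dz], ...], "twist": [[rx, ry, rz], ...]}. A call has 1 to 8 rows; each row shifts and turns the pose as measured when the row begins; what a row does not reach is not made up. A row lasts 1/10 s, in which the tool goes at most 50 mm and 8.59 degrees, less where a joint would pass 70% of its speed; a pose out of reach is approached as far as the arm can. A call with a number of a shift or a turn outside -1 to 1 is refused whole. A call with a gripper value outside its range is refused whole. The fingers move at their own pace and stop on an object; the grip force is fixed at half the most. Time passes only in rows, so rows that do not move let the fingers close. It gives the time, the measured TCP pose, the force and the opening at its end, in the units of the state.
- readout.get_state(): the state, without advancing time (a new reading comes with each control period).
- vision.get_image(name): name is "scene" or "top"; returns the picture (480x640x3 uint8, blue, green, red); there is no depth.
- vision.get_calibration(name): a dict with "vfov" (degrees; the focal length in pixels is half the picture's height over the tangent of half this angle, whatever the lens; pixels are square), "cx", "cy" (the principal point, pixels), "view" (4x4, takes a point from world to camera coordinates). Camera axes: x right, y down, z forward; pixel columns grow to the right and rows downward; lengths in mm; the calibration is good to about 2 mm. A picture is of the moment at which its call begins. get_calibration takes no time and is no camera call.
- job.close_job(): hands the job in, once; it reports no verdict.
The state is a dict: "t": time; "qpos": joint angles; "dq": joint speeds; "tau": joint torques, N m; "ee_pos": TCP position; "tcp_rot": TCP orientation; "contact_force": force on the tool from outside, world axes, zero at the start; "torque": the same for the moment, N m; "gripper_width": finger opening in mm.
Only numpy, scipy, OpenCV 4.12 (cv2) and the standard library are available. Lean on these libraries where they do the work, as an engineer would, in place of code of your own. Each camera call takes 0.05 s, during which the arm holds its last target. There are 200 camera calls.

## Task

Turn the handwheel of the stop jig so that the carriage's pointer comes into line with the index clip on the scale rail. The screw has free play, so first wind anticlockwise until the pointer is about 8 mm past the clip on the handwheel side, then bring it up to the clip turning clockwise, so that it is left with the play taken up clockwise. Move the carriage only by the handwheel, leave the other things where they are and let go of the wheel when done.

Things in the scene. Friction and masses are not known exactly. Their poses are not given: they have to be found in the camera images.
- stop_jig: Fixed jig, base plate 124 x 270 x 14 mm on the bench, long along its y; origin on the bench under its middle, z up. Grey gearbox (84 x 66 mm, top at 68 mm) at its -y end carries the handwheel; screw and rods run along y to an end block at y = 112 mm, 66 mm high. The carriage between them slides along y. Scale rail along its -x side.
- handwheel_grip (a point): Centre of the grip of the handwheel, on its vertical axis: upright black knurled cylinder, 40 mm across, 30 mm tall, from 81 to 111 mm above the bench (this point 97 mm). Grip it at any yaw. Clockwise from above drives the carriage along the jig's +y, away from the wheel; anticlockwise towards the wheel; 40 mm per turn once the 0.6 rad free play is taken up. Needs 0.11 N m; stays where left.
- handwheel (a joint): Free play: angle of the wheel relative to the screw, rad. +0.3 = wheel bears on its clockwise side, and the carriage follows any further clockwise turn; -0.3 = it bears on its anticlockwise side. In between the wheel turns lightly and the carriage stays still. It starts anywhere.
- pointer_tip (a point): Tip of the carriage's pointer: a dark steel finger 4 mm wide that sticks out of the carriage towards the scale rail, 62 mm above the bench. It starts 4 to 17 mm from the clip on the far side from the handwheel (jig's +y).
- clip_edge (a point): Index mark: the end, nearest the pointer, of the 3 mm wide upright steel rib on top of the fixed black index clip (14 mm long) that straddles the scale rail; 61 mm above the bench. Axes as the jig's: the pointer's offset from it along y is the setting error, + = pointer beyond the clip, away from the handwheel.
- carriage: The sliding carriage: aluminium block 78 x 40 x 30 mm with an upright steel stop plate (top 81 mm above the bench). Origin in the middle of the block, 45 mm above the bench; not to be pushed.
- cylinder_10: Bystander, loose: a short pneumatic cylinder standing upright, 61 x 61 x 114 mm, origin under its centre.
- oil_bottle: Bystander, loose: oil bottle 51 mm wide, 152 mm high, at the back; origin under its centre.
- end_cap_1: Bystander, loose: square metal end cap 56 x 56 x 18 mm lying in front of the jig, origin under its centre.
- piston_1: Bystander, loose: flat round piston, 40 mm across and 14 mm thick, lying behind the jig, origin under its centre.

How it is judged (in metres and radians):
On the way, in this order (a step that is already met when the one before it is completed fails the run):
1. the pointer has been wound past the clip towards the handwheel by more than 5 mm (y of pointer_tip in the frame of clip_edge below -0.005 m), for 0.1 s.
2. with the pointer still at least 3.5 mm short on that side, the free play has been taken up clockwise (y of pointer_tip in the frame of clip_edge below -0.0035 m and value of joint handwheel above 0.2 rad), for 0.04 s.
At the end, for the whole second after the job is handed in: The pointer is within 3 mm of the clip's rib along the rail, the handwheel's free play stands on its clockwise side (joint above 0.2 rad) and the carriage is at rest (y of pointer_tip in the frame of clip_edge between -0.003 and 0.003 m and value of joint handwheel above 0.2 rad and linear speed of carriage below 0.008 m/s); the robot touches nothing.
It fails at once if the carriage is pushed by the robot (more than 3 N) (contact force between any of the fingers, the arm and carriage above 3 N).
It fails at once if a bystander is moved more than 20 mm (distance of any of cylinder_10, oil_bottle, end_cap_1, piston_1 from where it was at the start of the episode above 0.02 m).
It also fails if it takes over 58 s, if anything falls off the work surface, if the arm or the gripper's body presses on something with over 40 N, if the wrist force passes 120 N, or if a joint passes its speed limit or range.

## Working session

There is one attempt and no reset: what is moved stays moved. The work goes in short steps, Python scripts to look and compute and a tool call to move; the robot and the scene stay as the last step left them, time stands still between calls to the robot, and variables do not carry over. Pictures are saved under pics/ and viewed, about 8 in all and at most 12, crops included, and the job is handed in when it is done.

Besides the shell and the picture viewer there is one more tool, called after "Call:" by a JSON object that holds its "fn" and its "kwargs". arm_command: Moves the arm, as the interface text tells. Shifts and turns lie within -1 to 1; 1 stands for 0.4 m of shift or 8 degrees of turn. Its arguments: {"type":"object","properties":{"jaw":{"type":"array","items":{"type":"number"}},"translation":{"type":"array","items":{"type":"array","items":{"type":"number","minimum":-1,"maximum":1}}},"twist":{"type":"array","items":{"type":"array","items":{"type":"number","minimum":-1,"maximum":1}}}},"required":["jaw","translation","twist"]}

```bash
mkdir -p pics; cat > h.py <<'E'
import numpy as np, cv2
from station import readout, vision, job
def cal(n):
    c=vision.get_calibration(n); f=240/np.tan(np.radians(c['vfov'])/2)
    return f,c['cx'],c['cy'],np.array(c['view'])
def ray(n,u,v):
    f,cx,cy,V=cal(n); R=V[:3,:3]; o=-R.T@V[:3,3]
    return o,R.T@np.array([(u-cx)/f,(v-cy)/f,1])
def plane(n,u,v,z):
    o,d=ray(n,u,v); return o+d*(z-o[2])/d[2]
def proj(n,p):
    f,cx,cy,V=cal(n); q=V[:3,:3]@np.array(p)+V[:3,3]; return f*q[0]/q[2]+cx,f*q[1]/q[2]+cy
def tri(a,b):
    o1,d1=ray(*a);o2,d2=ray(*b)
    s=np.linalg.lstsq(np.c_[d1,-d2],o2-o1,rcond=None)[0]
    p,q=o1+s[0]*d1,o2+s[1]*d2; return (p+q)/2,np.linalg.norm(p-q)
E
python3 - <<'E'
from h import *
for n in('scene','top'):
    cv2.imwrite(f'pics/{n}0.png',vision.get_image(n)); c=cal(n); print(n,c[:3],-c[3][:3,:3].T@c[3][:3,3])
print(readout.get_state())
E
```

```text
scene (np.float64(580.153236275237), 309.9515314109422, 239.16137275393183) [ 197.97174442 -456.49794244  732.96323125]
top (np.float64(474.1254359140336), 329.1736483381738, 245.1152994435565) [393.4819241  -18.26318312 917.4168993 ]
{'t': 0.1, 'qpos': array([ 1.01990569e+00,  1.59020322e-01,  1.59806741e+00, -2.54524701e-05,
        1.38620067e+00, -2.10090084e-01]), 'dq': array([ 0.00032723, -0.00054764, -0.002387  , -0.00057285,  0.00240955,
       -0.00013598]), 'tau': array([ 6.77552835e-04, -3.96983922e+01, -3.32341397e+01, -1.32466894e-04,
        4.12097623e-03, -2.00772706e-05]), 'ee_pos': array([191.90541877, 541.42391653, 203.21560505]), 'tcp_rot': array([-1.76613757,  1.5691004 , -2.10693343]), 'contact_force': array([ 0.53932684, -0.54471685, -0.06190731]), 'torque': array([-0.01296339,  0.01875276,  0.02836539]), 'gripper_width': 85.34374556212671}
```

View pics/scene0.png

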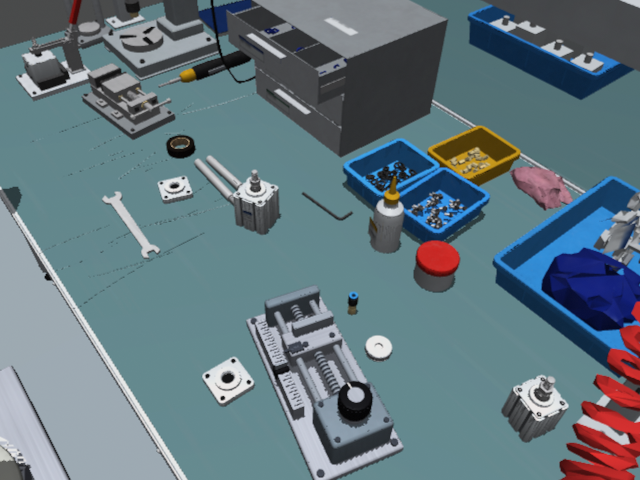

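View pics/top0.png

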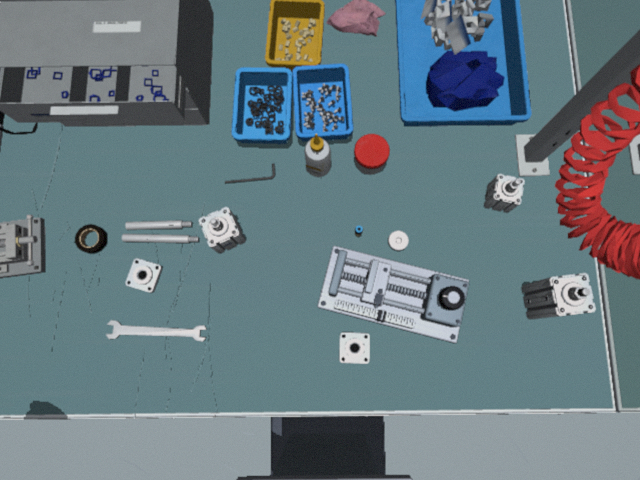

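The wheel is at about (355,398) in scene and (452,297) in top. The carriage pointer and clip are near (383,305) in top. I'll zoom in on both.

```bash
python3 - <<'E'
from h import *
a=cv2.imread('pics/top0.png')[235:350,310:475]; b=cv2.imread('pics/scene0.png')[280:480,230:410]
a=cv2.resize(a,None,fx=2.4,fy=2.4,interpolation=2); b=cv2.resize(b,None,fx=2.2,fy=2.2,interpolation=2)
o=np.zeros((600,800,3),np.uint8); o[:276,:396]=a[:276,:396]; o[:440,400:796]=b[:440,:396]; cv2.imwrite('pics/z0.png',o)
for n in('top','scene'):
    im=cv2.imread(f'pics/{n}0.png'); m=(im.max(2)<60).astype(np.uint8)
    k,l,s,c=cv2.connectedComponentsWithStats(m)
    for i in range(1,k):
        if s[i,4]>25 and (310<c[i,0]<480 and 235<c[i,1]<350 if n=='top' else 230<c[i,0]<410 and 280<c[i,1]): print(n,c[i],s[i])
E
```

```text
top [426.65277778 295.59722222] [423 282   9  28  72]
top [450.01056338 298.10211268] [438 287  26  23 284]
top [354.36 347.5 ] [351 344   8   8  50]
scene [290.51845907 309.15088283] [266 293  53  33 623]
scene [352.5     302.21875] [348 298  10   9  64]
scene [277.16352201 371.88679245] [256 328  38  88 318]
scene [288.33333333 356.36111111] [285 351   7  14  36]
scene [354.29650507 403.59751973] [338 381  34  41 887]
scene [350.42792384 442.88213962] [ 313  410   79   54 1103]
```

View pics/z0.png

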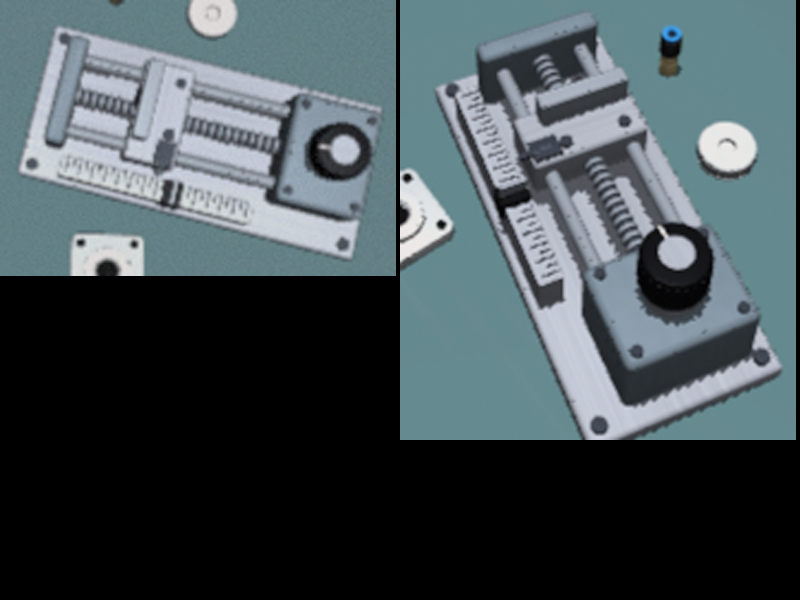

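```bash
cat >> h.py <<'E'
T=lambda x,y:('top',310+(x-.7)/2.4,235+(y-.7)/2.4)
S=lambda x,y:('scene',230+(x-400-.6)/2.2,280+(y-.6)/2.2)
E
python3 - <<'E'
from h import *
np.set_printoptions(precision=1,suppress=True)
print('wheel',tri(T(344,151),S(678,253)))
print('clip',tri(T(172,193),S(513,195)))
B=[tri(T(*a),S(*b)) for a,b in (((64,39),(505,45)),((32,163),(452,90)),((343,244),(599,425)),((372,121),(762,357)))if a!=(64,39)]
print('bolts',B)
P=[plane(*T(*a),14)[:2] for a in((64,39),(32,163),(343,244),(372,121))]
print(P, np.mean(P,0))
d=(P[1]-P[2])+(P[0]-P[3]);print('yaw of +y',np.degrees(np.arctan2(d[1],d[0])))
print('ptr',plane(*S(520,158),62),'clip',plane(*S(513,190),61))
print(proj('top',plane(*S(520,158),62)))
E
```

```text
wheel (array([ 462.7, -225.5,  109.3]), np.float64(2.2920579584634178))
clip (array([ 437.2, -109.2,   43.3]), np.float64(0.5551540379224132))
bolts [(array([463.2,  -2.4,  14.1]), np.float64(0.2684857271253172)), (array([ 397.7, -243.8,   14.6]), np.float64(0.3497820526034268)), (array([ 494.3, -272.3,   20.1]), np.float64(3.9225443344386624))]
[array([562.5, -29. ]), array([463.1,  -2.3]), array([ 397.5, -243.9]), array([ 493.2, -272.9])] [ 479.1 -137.1]
yaw of +y 74.47284935206115
ptr [ 449.8 -100.4   62. ] clip [ 433.3 -115.5   61. ]
(np.float64(377.3420154662039), np.float64(307.40346748768417))
```

Call:
{"fn": "arm_command", "kwargs": {"jaw": [100,100,100,100,100,100,100,100], "translation": [[0.04,-0.113,0.01],[0.04,-0.113,0.01],[0.04,-0.113,0.01],[0.04,-0.113,0.01],[0.04,-0.113,0.01],[0.04,-0.113,0.01],[0.04,-0.113,0],[0.04,-0.113,0]], "twist": [[0,0,-1],[0,0,-1],[0,0,-1],[0,0,-1],[0,0,-1],[0,0,-1],[0,0,-1],[0,0,-1]]}}

```text
t: 0.9
ee_pos: [317.7, 169.5, 222.2]
tcp_rot: [-1.681, 1.563, 3.113]
contact_force: [1.8, 0.5, 0.1]
gripper_width: 85.7
```

```bash
cat > s.py <<'E'
from h import *
from scipy.spatial.transform import Rotation as R
np.set_printoptions(precision=2,suppress=True)
s=readout.get_state(); r=R.from_euler('xyz',s['tcp_rot']).as_matrix()
print(s['t'],'q',s['qpos'],'tcp',s['ee_pos'],'xax',r[:,0],'yaw',np.degrees(np.arctan2(r[1,1],r[0,1])),'F',s['contact_force'],'M',s['torque'],s['gripper_width'])
E
python3 s.py
```

```text
0.9 q [ 0.15 -0.46  2.11  0.    1.5   0.07] tcp [317.68 169.46 222.24] xax [-0.01  0.   -1.  ] yaw 4.657660174823842 F [1.78 0.49 0.09] M [-0.   -0.04  0.02] 85.69136130060818
```

Call:
{"fn": "arm_command", "kwargs": {"jaw": [100,100,100,100,100,100,100,100], "translation": [[0.043,-0.115,0],[0.043,-0.115,0],[0.043,-0.115,0],[0.043,-0.115,0],[0.043,-0.115,0],[0.043,-0.115,0],[0.043,-0.115,0],[0.043,-0.115,0]], "twist": [[0,0,-1],[0,0,-1],[0,0,-1],[0,0,-1],[0,0,-1],[0,0,-1],[0,0,-1],[0,0,-1]]}}

```text
t: 1.7
ee_pos: [452.9, -207.3, 220.6]
tcp_rot: [-2.014, 1.565, 1.611]
contact_force: [-0.2, -0.2, -0.2]
gripper_width: 85.1
```

Call:
{"fn": "arm_command", "kwargs": {"jaw": [100,100,100,100,100,100,100,100], "translation": [[0,0,0],[0,0,0],[0,0,0],[0,0,0],[0,0,0],[0,0,0],[0,0,0],[0,0,0]], "twist": [[0,0,-1],[0,0,-1],[0,0,-1],[0,0,-1],[0,0,-1],[0,0,-1],[0,0,-1],[0,0,-1]]}}

```text
t: 2.5
ee_pos: [451.0, -213.1, 214.3]
tcp_rot: [-0.97, 1.558, 1.481]
contact_force: [-0.8, -0.5, 0.2]
gripper_width: 85.7
```

```bash
python3 s.py
```

```text
2.5 q [-0.69 -0.05  1.79  0.01  1.4   1.57] tcp [ 450.97 -213.09  214.29] xax [ 0.    0.01 -1.  ] yaw -129.58488923008719 F [-0.75 -0.55  0.15] M [ 0.01 -0.02 -0.04] 85.68471994896841
```

Call:
{"fn": "arm_command", "kwargs": {"jaw": [100,100,100,100,100,100,100,100], "translation": [[0.005,-0.005,-0.02],[0.005,-0.005,-0.02],[0.005,-0.005,-0.02],[0.005,-0.005,-0.02],[0.005,-0.005,-0.02],[0.005,-0.005,-0.02],[0,0,0],[0,0,0]], "twist": [[0,0,-1],[0,0,-1],[0,0,-1],[0,0,-1],[0,0,-1],[0,0,-1],[0,0,-1],[0,0,0]]}}

```text
t: 3.3
ee_pos: [461.0, -223.6, 160.6]
tcp_rot: [-0.383, 1.558, 1.048]
contact_force: [0.8, -0.6, -0.4]
gripper_width: 85.2
```

```bash
python3 s.py; python3 - <<'E'
from h import *
a=vision.get_image('top')[225:365,305:485]; b=vision.get_image('scene')[280:480,230:410]
a=cv2.resize(a,None,fx=2.2,fy=2.2,interpolation=2); b=cv2.resize(b,None,fx=2.2,fy=2.2,interpolation=2)
o=np.zeros((440,800,3),np.uint8); o[:308,:396]=a; o[:440,400:796]=b; cv2.imwrite('pics/z1.png',o)
E
```

```text
3.3 q [-0.7   0.03  1.82  0.01  1.29  2.58] tcp [ 461.02 -223.56  160.61] xax [ 0.01  0.01 -1.  ] yaw 171.96498037780944 F [ 0.78 -0.55 -0.36] M [ 0.   -0.02 -0.02] 85.2016086204472
```

View pics/z1.png

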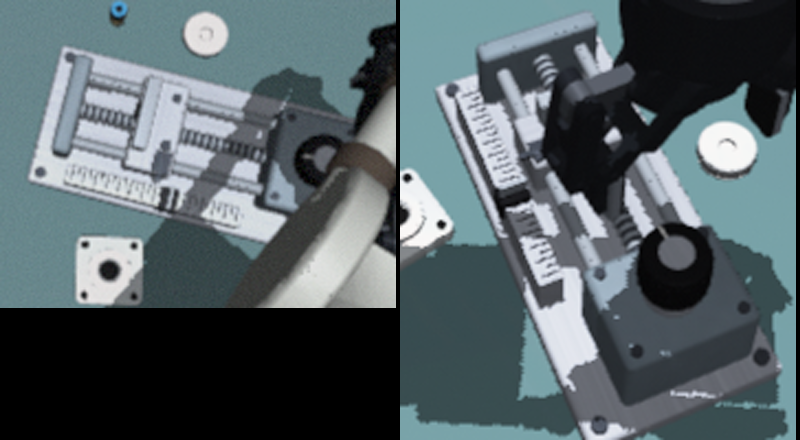

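Call:
{"fn": "arm_command", "kwargs": {"jaw": [100,100,100,100,100,100,100], "translation": [[0.002,-0.002,-0.025],[0.002,-0.002,-0.025],[0,0,-0.025],[0,0,-0.025],[0,0,-0.025],[0,0,-0.025],[0,0,-0.02]], "twist": [[0,0,0],[0,0,0],[0,0,0],[0,0,0],[0,0,0],[0,0,0],[0,0,0]]}}

```text
t: 4.1
ee_pos: [462.7, -225.2, 87.2]
tcp_rot: [-0.456, 1.558, 0.985]
contact_force: [-0.1, 0.9, -0.2]
gripper_width: 85.5
```

```bash
python3 s.py
```

```text
4.1 q [-0.7   0.13  1.88  0.01  1.14  2.57] tcp [ 462.67 -225.23   87.25] xax [ 0.01  0.01 -1.  ] yaw 172.56434323824485 F [-0.12  0.89 -0.23] M [0.05 0.03 0.04] 85.48638496723045
```

Call:
{"fn": "arm_command", "kwargs": {"jaw": [60,40,20,0,0,0,0,0], "translation": [[0,0,0.011],[0,0,0],[0,0,0],[0,0,0],[0,0,0],[0,0,0],[0,0,0],[0,0,0]], "twist": [[0,0,0],[0,0,0],[0,0,0],[0,0,0],[0,0,0],[0,0,0],[0,0,0],[0,0,0]]}}

```text
t: 4.9
ee_pos: [463.1, -225.6, 92.4]
tcp_rot: [-0.558, 1.558, 0.883]
contact_force: [0.2, 0.9, -1.3]
gripper_width: -0.1
```

```bash
python3 s.py
```

```text
4.9 q [-0.7   0.12  1.87  0.01  1.15  2.57] tcp [ 463.15 -225.59   92.39] xax [ 0.01  0.01 -1.  ] yaw 172.57646493279367 F [ 0.18  0.9  -1.28] M [0.   0.02 0.02] -0.06085489433924471
```

The jaws shut to zero, so they missed the wheel. I'll look.

```bash
python3 - <<'E'
from h import *
s=readout.get_state()['ee_pos']; print(proj('top',s),proj('scene',s))
a=vision.get_image('top')[225:365,305:485]; b=vision.get_image('scene')[280:480,230:410]
a=cv2.resize(a,None,fx=2.2,fy=2.2,interpolation=2); b=cv2.resize(b,None,fx=2.2,fy=2.2,interpolation=2)
o=np.zeros((440,800,3),np.uint8); o[:308,:396]=a; o[:440,400:796]=b; cv2.imwrite('pics/z2.png',o)
E
```

```text
(np.float64(450.9757076335567), np.float64(297.61668611761763)) (np.float64(354.5031778925151), np.float64(401.8067341525938))
```

View pics/z2.png

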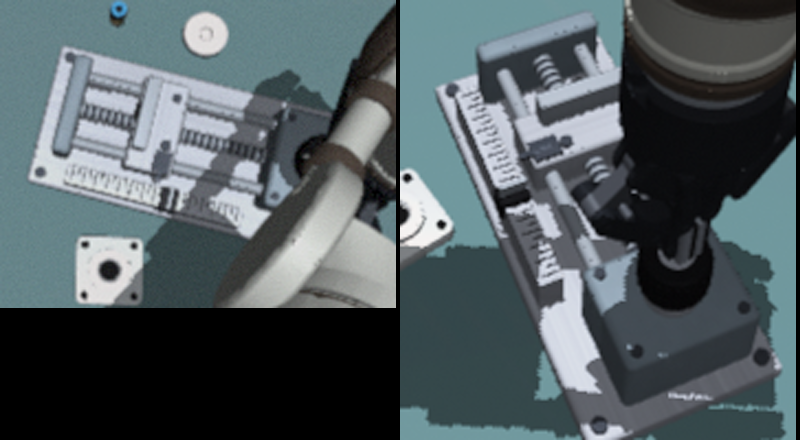

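```bash
python3 - <<'E'
from h import *
b=vision.get_image('scene')[340:440,290:400]
b=cv2.resize(b,None,fx=5,fy=5,interpolation=2); b=(255*(b/255.)**.45).astype(np.uint8); cv2.imwrite('pics/z3.png',b)
E
```

```text
(no output)
```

View pics/z3.png

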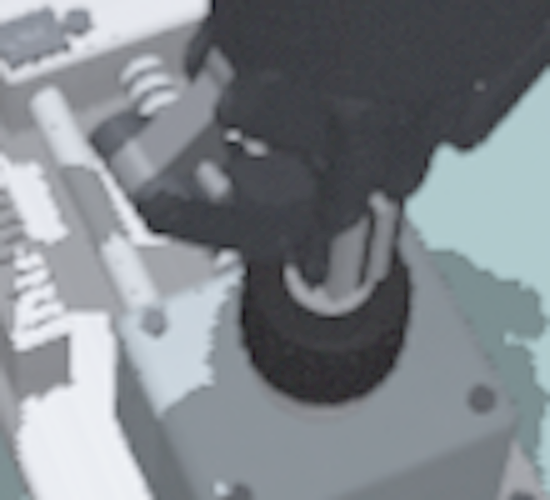

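```bash
python3 - <<'E'
from h import *
def z(p): u,v=proj('scene',p); return round((u-230)*2.2+400),round((v-280)*2.2)
def w(p): u,v=proj('scene',p); return round((u-290)*5),round((v-340)*5)
for zz in (160,149): 
  for dx in(-42,0,42): print('open',zz,dx,z((461+dx,-223.6-dx*.14,zz)))
for zz in (68,81,92,111,120,140): print('shut',zz,w((463,-225.6,zz)))
E
```

```text
open 160 -42 (607, 239)
open 160 0 (678, 202)
open 160 42 (745, 167)
open 149 -42 (606, 251)
open 149 0 (676, 214)
open 149 42 (743, 179)
shut 68 (315, 358)
shut 81 (319, 332)
shut 92 (322, 310)
shut 111 (328, 271)
shut 120 (331, 252)
shut 140 (337, 208)
```

The fingertips actually sit at the wheel's top disc, around z = 108, about 25 mm higher than the reported TCP implies. I'll open, go about 25 mm lower in small steps while watching the force, and close again.

Call:
{"fn": "arm_command", "kwargs": {"jaw": [100,100,100,100,100,100,100,100], "translation": [[0,0,0.01],[0,0,0],[0,0,0],[0,0,0],[0,0,0],[0,0,0],[0,0,0],[0,0,0]], "twist": [[0,0,0],[0,0,0],[0,0,0],[0,0,0],[0,0,0],[0,0,0],[0,0,0],[0,0,0]]}}

```text
t: 5.85
ee_pos: [463.0, -225.5, 96.5]
tcp_rot: [-0.519, 1.558, 0.922]
contact_force: [0.3, 0.8, -0.1]
gripper_width: 85.4
```

Call:
{"fn": "arm_command", "kwargs": {"jaw": [100,100,100,100,100,100], "translation": [[0,0,-0.015],[0,0,-0.015],[0,0,-0.015],[0,0,-0.015],[0,0,-0.01],[0,0,0]], "twist": [[0,0,0],[0,0,0],[0,0,0],[0,0,0],[0,0,0],[0,0,0]]}}

```text
t: 6.45
ee_pos: [462.3, -224.9, 65.0]
tcp_rot: [-0.367, 1.558, 1.074]
contact_force: [-0.3, -0.2, 0.4]
gripper_width: 85.7
```

Call:
{"fn": "arm_command", "kwargs": {"jaw": [60,40,20,0,0,0,0], "translation": [[0,0,0],[0,0,0],[0,0,0],[0,0,0],[0,0,0],[0,0,0],[0,0,0]], "twist": [[0,0,0],[0,0,0],[0,0,0],[0,0,0],[0,0,0],[0,0,0],[0,0,0]]}}

```text
t: 7.15
ee_pos: [463.4, -225.2, 66.0]
tcp_rot: [-0.551, 1.558, 0.891]
contact_force: [0.7, 1.2, -1.0]
gripper_width: 37.7
```

```bash
python3 s.py
```

```text
7.15 q [-0.7   0.16  1.89  0.01  1.09  2.57] tcp [ 463.35 -225.22   65.96] xax [ 0.01  0.01 -1.  ] yaw 172.57558557725093 F [ 0.67  1.23 -0.96] M [ 0.06 -0.11 -0.01] 37.659560335370884
```

Gripped, at a width of 37.7 mm. Now I wind anticlockwise (+z).

Call:
{"fn": "arm_command", "kwargs": {"jaw": [0,0,0,0,0,0,0,0], "translation": [[0,0,0],[0,0,0],[0,0,0],[0,0,0],[0,0,0],[0,0,0],[0,0,0],[0,0,0]], "twist": [[0,0,0.8],[0,0,0.8],[0,0,0.8],[0,0,0.8],[0,0,0.8],[0,0,0.8],[0,0,0.8],[0,0,0.8]]}}

```text
t: 7.95
ee_pos: [463.5, -225.1, 66.0]
tcp_rot: [-0.602, 1.557, 1.766]
contact_force: [0.9, 0.4, -0.5]
gripper_width: 37.7
```

```bash
python3 s.py
```

```text
7.95 q [-0.69  0.17  1.88  0.01  1.11  1.65] tcp [ 463.55 -225.07   65.97] xax [-0.    0.01 -1.  ] yaw -134.28615666429246 F [ 0.87  0.42 -0.53] M [ 0.04 -0.07 -0.12] 37.743977473622245
```

Call:
{"fn": "arm_command", "kwargs": {"jaw": [0,0,0,0,0,0,0,0], "translation": [[0,0,0],[0,0,0],[0,0,0],[0,0,0],[0,0,0],[0,0,0],[0,0,0],[0,0,0]], "twist": [[0,0,0.8],[0,0,0.8],[0,0,0.8],[0,0,0.8],[0,0,0.8],[0,0,0.8],[0,0,0.8],[0,0,0.8]]}}

```text
t: 8.75
ee_pos: [463.5, -224.8, 65.9]
tcp_rot: [-0.637, 1.557, 2.662]
contact_force: [-0.2, 0.6, -0.5]
gripper_width: 37.8
```

```bash
python3 s.py; cat > m.py <<'E'
import sys
from h import *
# slide the rail strip: sample top view along jig axis, at x offsets of pointer/clip
u=np.array([np.cos(np.radians(74.5)),np.sin(np.radians(74.5))]); e=np.array([u[1],-u[0]]); C=np.array([479.1,-137.1])
def strip(im,z=61):
    ys=np.arange(-60,70,.5); xs=np.arange(-60,10,.5)
    g=np.array([[proj('top',[*(C+x*e+y*u),z]) for y in ys] for x in xs],np.float32)
    return cv2.remap(im,g[...,0],g[...,1],cv2.INTER_CUBIC),xs,ys
if __name__=='__main__':
    im=vision.get_image('top'); cv2.imwrite(f'pics/{sys.argv[1]}_raw.png',im)
    a=strip(cv2.imread('pics/top0.png'))[0]; b=strip(im)[0]
    b2=np.clip((b/255.)**.6*255,0,255).astype(np.uint8)
    o=cv2.resize(np.vstack([a,b2]),None,fx=2,fy=2,interpolation=2); cv2.imwrite(f'pics/{sys.argv[1]}.png',o); print(o.shape)
E
python3 m.py a1
```

```text
8.75 q [-0.68  0.17  1.87 -0.    1.11  0.73] tcp [ 463.51 -224.76   65.94] xax [-0.01  0.01 -1.  ] yaw -81.004474965334 F [-0.18  0.6  -0.48] M [-0.04 -0.1  -0.12] 37.810965648848665Traceback (most recent call last):
  File "m.py", line 11, in <module>
    a=strip(cv2.imread('pics/top0.png'))[0]; b=strip(im)[0]
      ~~~~~^^^^^^^^^^^^^^^^^^^^^^^^^^^^^
  File "m.py", line 7, in strip
    g=np.array([[proj('top',[*(C+x*e+y*u),z]) for y in ys] for x in xs],np.float32)
                 ~~~~^^^^^^^^^^^^^^^^^^^^^^^^
  File "h.py", line 12, in proj
    f,cx,cy,V=cal(n); q=V[:3,:3]@np.array(p)+V[:3,3]; return f*q[0]/q[2]+cx,f*q[1]/q[2]+cy
              ~~~^^^
  File "h.py", line 4, in cal
    c=vision.get_calibration(n); f=240/np.tan(np.radians(c['vfov'])/2)
ValueError: time passes only in moves, steps and waits
```

```bash
sed -i 's/^def cal/import functools\n@functools.lru_cache\ndef cal/' h.py; python3 m.py a1
```

```text
(560, 520, 3)
```

View pics/a1.png

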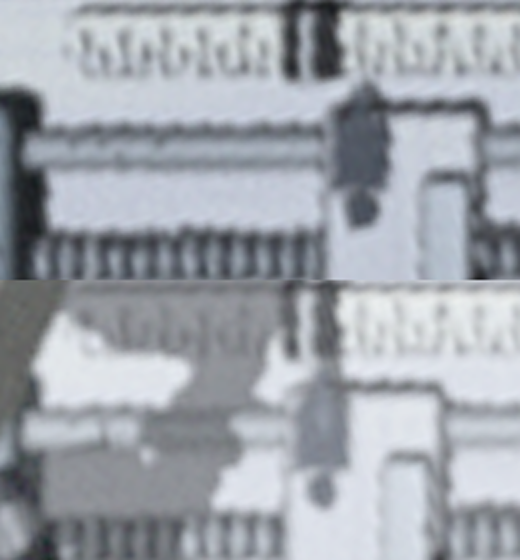

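The rectified strip (4 px/mm) shows the rib at x≈310. The pointer tip went from x≈365 to x≈321, so it is now at +2.8 mm. About 97° more anticlockwise gives −8 mm.

Call:
{"fn": "arm_command", "kwargs": {"jaw": [0,0,0,0,0,0,0,0], "translation": [[0,0,0],[0,0,0],[0,0,0],[0,0,0],[0,0,0],[0,0,0],[0,0,0],[0,0,0]], "twist": [[0,0,0.8],[0,0,0.8],[0,0,0.8],[0,0,0.8],[0,0,0.8],[0,0,0.8],[0,0,0.8],[0,0,0.8]]}}

```text
t: 9.65
ee_pos: [463.3, -224.7, 66.0]
tcp_rot: [-0.666, 1.557, -2.754]
contact_force: [-0.7, -0.7, -0.8]
gripper_width: 37.3
```

Call:
{"fn": "arm_command", "kwargs": {"jaw": [0,0,0,0,0,0,0,0], "translation": [[0,0,0],[0,0,0],[0,0,0],[0,0,0],[0,0,0],[0,0,0],[0,0,0],[0,0,0]], "twist": [[0,0,0.8],[0,0,0.8],[0,0,0.8],[0,0,0.8],[0,0,0.8],[0,0,0.8],[0,0,0.8],[0,0,0]]}}

```text
t: 10.45
ee_pos: [463.1, -224.7, 66.0]
tcp_rot: [-0.654, 1.558, -1.955]
contact_force: [0.6, -0.6, -0.1]
gripper_width: 37.4
```

```bash
python3 s.py;python3 m.py a2
```

```text
10.45 q [-0.68  0.16  1.89 -0.01  1.09 -0.94] tcp [ 463.06 -224.68   65.95] xax [-0.   -0.01 -1.  ] yaw 15.46534448497215 F [ 0.65 -0.56 -0.08] M [ 0.12 -0.24  0.04] 37.42676229387782
(560, 520, 3)
```

View pics/a2.png

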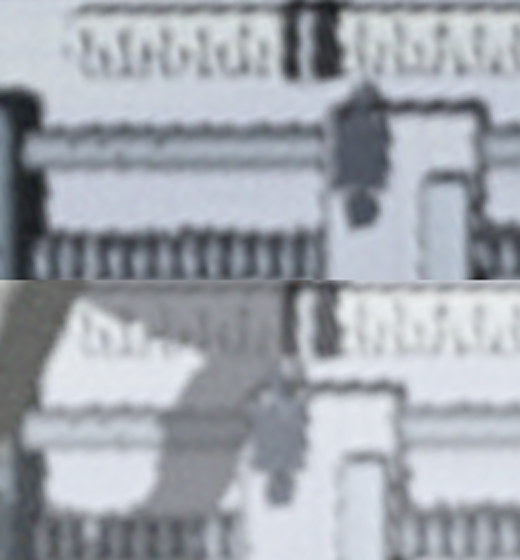

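The pointer is at about x≈283, or −6.7 mm. I'll wind a little farther, then come back clockwise through the play and stop to look.

Call:
{"fn": "arm_command", "kwargs": {"jaw": [0,0,0,0], "translation": [[0,0,0],[0,0,0],[0,0,0],[0,0,0]], "twist": [[0,0,0.7],[0,0,0.7],[0,0,0],[0,0,0]]}}

```text
t: 10.9
ee_pos: [463.0, -224.7, 66.0]
tcp_rot: [-0.648, 1.558, -1.766]
contact_force: [-0.3, -0.2, 0.3]
gripper_width: 37.8
```

```bash
python3 s.py; python3 m.py a3
```

```text
10.9 q [-0.68  0.16  1.89 -0.01  1.09 -1.13] tcp [ 463.05 -224.71   65.96] xax [-0.   -0.01 -1.  ] yaw 25.892645499930012 F [-0.28 -0.21  0.27] M [ 0.07 -0.21  0.03] 37.75825954108509
(560, 520, 3)
```

Call:
{"fn": "arm_command", "kwargs": {"jaw": [0,0,0,0,0,0,0,0], "translation": [[0,0,0],[0,0,0],[0,0,0],[0,0,0],[0,0,0],[0,0,0],[0,0,0],[0,0,0]], "twist": [[0,0,-0.6],[0,0,-0.6],[0,0,-0.6],[0,0,-0.6],[0,0,-0.6],[0,0,-0.6],[0,0,-0.6],[0,0,0]]}}

```text
t: 11.75
ee_pos: [463.2, -224.6, 66.0]
tcp_rot: [-0.621, 1.558, -2.372]
contact_force: [-0.1, 0.3, -0.4]
gripper_width: 38.0
```

Call:
{"fn": "arm_command", "kwargs": {"jaw": [0,0,0,0,0,0,0,0], "translation": [[0,0,0],[0,0,0],[0,0,0],[0,0,0],[0,0,0],[0,0,0],[0,0,0],[0,0,0]], "twist": [[0,0,-0.6],[0,0,-0.6],[0,0,-0.6],[0,0,-0.6],[0,0,-0.6],[0,0,-0.6],[0,0,-0.6],[0,0,0]]}}

```text
t: 12.55
ee_pos: [463.4, -224.7, 66.0]
tcp_rot: [-0.54, 1.558, -2.895]
contact_force: [0.6, 1.6, -0.4]
gripper_width: 38.0
```

```bash
python3 s.py; python3 m.py a4; python3 - <<'E'
# shift of the carriage by correlation of its bright block/plate rows against the first view
from m import *
a=strip(cv2.imread('pics/top0.png'))[0].astype(np.float32).mean(2)
t=a[95:138,195:240]; t0=a[45:95,165:200]
for n in('a1','a2','a3','a4'):
    b=strip(cv2.imread(f'pics/{n}_raw.png'))[0].astype(np.float32).mean(2)
    for tt,x0,r in((t,195,(93,140)),(t0,165,(43,97))):
        m=cv2.matchTemplate(b[r[0]:r[1]],tt,cv2.TM_CCOEFF_NORMED); k=m.max(0); print(n,(x0-k.argmax())/2,round(float(k.max()),2),end=' | ')
    print()
E
```

```text
12.55 q [-0.68  0.17  1.88 -0.01  1.1   0.11] tcp [ 463.41 -224.72   65.97] xax [-0.01 -0.   -1.  ] yaw -44.939513074819466 F [ 0.62  1.61 -0.36] M [ 0.02 -0.16  0.01] 38.024402474787095
(560, 520, 3)
a1 10.0 0.97 | a1 9.5 0.95 | 
a2 20.5 0.98 | a2 20.5 0.77 | 
a3 22.0 0.98 | a3 21.5 0.74 | 
a4 17.5 0.98 | a4 17.0 0.8 |
```

a3 is at about −8 mm, and a4 at about −3.7 mm with the play taken up. About 34° more clockwise is needed.

Call:
{"fn": "arm_command", "kwargs": {"jaw": [0,0,0,0,0,0,0,0], "translation": [[0,0,0],[0,0,0],[0,0,0],[0,0,0],[0,0,0],[0,0,0],[0,0,0],[0,0,0]], "twist": [[0,0,-0.6],[0,0,-0.6],[0,0,-0.6],[0,0,-0.6],[0,0,-0.6],[0,0,-0.6],[0,0,-0.6],[0,0,0]]}}

```text
t: 13.4
ee_pos: [463.5, -224.8, 66.0]
tcp_rot: [-0.457, 1.558, 2.885]
contact_force: [0.4, 0.4, -0.7]
gripper_width: 37.6
```

```bash
python3 s.py; python3 m.py a5; python3 - <<'E'
from m import *
b=strip(cv2.imread('pics/a5_raw.png'))[0]; b=(255*(b/255.)**.7).astype(np.uint8)
raw=cv2.imread('pics/a5_raw.png')[270:335,350:420]; 
o=np.zeros((600,800,3),np.uint8); c=cv2.resize(b[:70,100:200],None,fx=8,fy=8,interpolation=2)[:560,:800]; o[:c.shape[0],:c.shape[1]]=c; cv2.imwrite('pics/a5z.png',o)
E
```

```text
13.4 q [-0.68  0.17  1.87 -0.01  1.11  0.69] tcp [ 463.51 -224.8    65.97] xax [-0.01  0.   -1.  ] yaw -78.55421779943804 F [ 0.38  0.36 -0.66] M [-0.02 -0.12  0.01] 37.56880235377169
(560, 520, 3)
```

View pics/a5z.png

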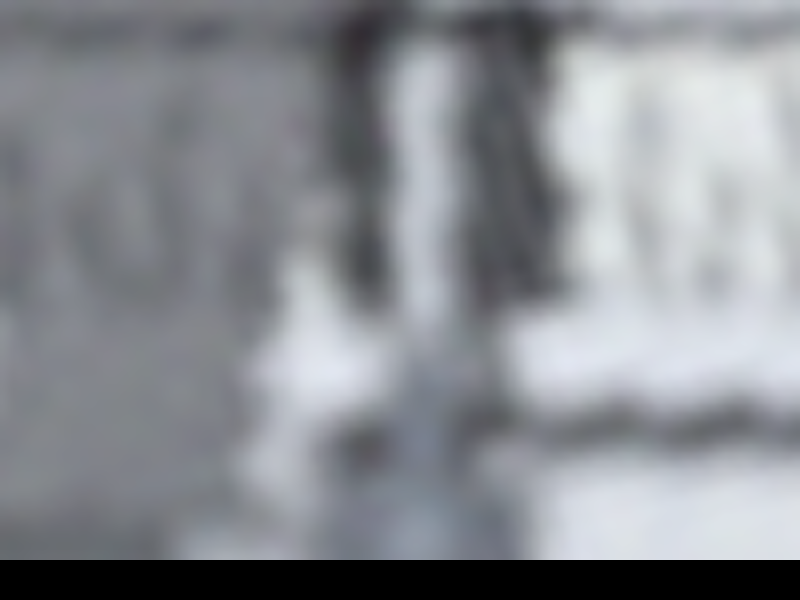

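Rib centre x≈427, pointer centre x≈440 at 16 px/mm, so the pointer is within about 1 mm. I'll release and rise.

Call:
{"fn": "arm_command", "kwargs": {"jaw": [30,60,100,100,100,100,100,100], "translation": [[0,0,0],[0,0,0],[0,0,0],[0,0,0],[0,0,0],[0,0,0],[0,0,0.02],[0,0,0.05]], "twist": [[0,0,0],[0,0,0],[0,0,0],[0,0,0],[0,0,0],[0,0,0],[0,0,0],[0,0,0]]}}

```text
t: 14.25
ee_pos: [461.0, -223.4, 92.3]
tcp_rot: [-0.571, 1.551, 2.779]
contact_force: [0.2, -0.3, 0.8]
gripper_width: 85.4
```

Call:
{"fn": "arm_command", "kwargs": {"jaw": [100,100,100,100,100,100,100,100], "translation": [[0,0,0.08],[0,0,0.08],[0,0,0.08],[0,0,0.08],[0,0,0.08],[0,0,0.08],[0,0,0],[0,0,0]], "twist": [[0,0,0],[0,0,0],[0,0,0],[0,0,0],[0,0,0],[0,0,0],[0,0,0],[0,0,0]]}}

```text
t: 15.05
ee_pos: [460.6, -223.1, 300.0]
tcp_rot: [-0.324, 1.559, 3.027]
contact_force: [-0.2, 0.7, -0.8]
gripper_width: 85.2
```

```bash
python3 s.py; python3 m.py a6; python3 - <<'E'
from m import *
b=strip(cv2.imread('pics/a6_raw.png'))[0]
c=cv2.resize(b[:70,100:200],None,fx=4,fy=4,interpolation=2)
d=cv2.resize(vision.get_image('scene')[280:430,230:410],None,fx=2.2,fy=2.2,interpolation=2)
o=np.zeros((400,800,3),np.uint8); o[:280,:400]=c; o[:330,400:796]=d; cv2.imwrite('pics/a6z.png',o)
E
```

```text
15.05 q [-0.68 -0.05  1.62 -0.01  1.57  0.68] tcp [ 460.63 -223.08  299.99] xax [-0.01  0.   -1.  ] yaw -78.00726865077256 F [-0.22  0.7  -0.82] M [-0.04 -0.01 -0.03] 85.15389598162456
(560, 520, 3)
```

View pics/a6z.png

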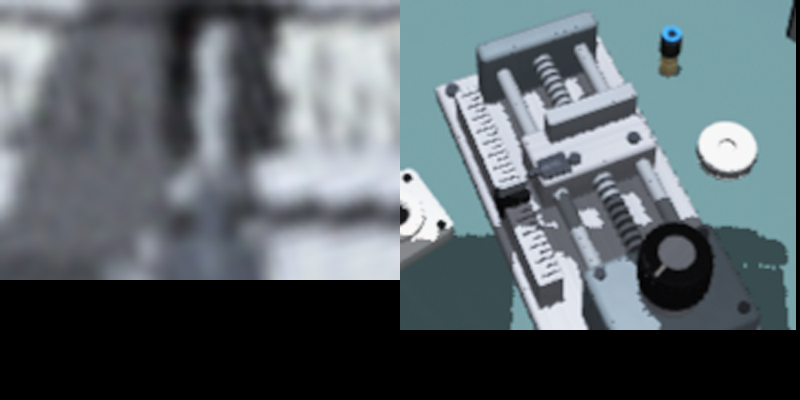

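```bash
python3 -c "
from station import job; print(job.close_job())"
```

```text
the job is handed in; nothing more can be done
None
```

The pointer is lined up with the index clip, approached clockwise from the handwheel side, and the job is handed in at about 15 s of the 58 s allowed. No verdict was reported.

- **Winding:** I wound anticlockwise to about −8 mm. I then turned clockwise about 104° in total, roughly 34° to take up the play and 70° to bring the pointer up to the clip.
- **Last check:** after I let go, the top view showed the pointer on the rib to within about 0.5–1 mm. The scene view agreed roughly, but the rib was too small to resolve there. The wheel is free, with the gripper open and about 230 mm above where it gripped. I ran no separate check on the loose items, but all the moves were clear of them.
- **Free play:** it could not be measured directly. It follows from the turn angles and the carriage movement: about 4.3 mm of travel for the first 71° of clockwise turn, against about 4.0 mm expected with the play taken up.
- **Disagreement:** the first grasp closed on nothing. In the images the fingertips stood about 25 mm higher than the reported TCP height implied. Gripping about 27 mm lower worked, with the jaws reading 37–38 mm on the 40 mm grip. I did not find the cause of that offset.

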